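# Switch off and lock out the bench outlets

## Robot

A 7-joint arm with a two-finger parallel gripper is mounted at the origin on the work surface; the furniture and walls round the work are solid. World frame = base frame: x ahead of the robot, y to its left, z up, the work surface at z = 0. Lengths are in m, angles in rad, forces in N, time in s.
With the tool pointing down it reaches from about 0.4 to 0.85 m from the base axis. Payload 4.5 kg.
Tool frame: the origin (TCP) lies at the very end of the fingers, on their centre line; the grasp point (between the pads) lies 19 mm behind it; z points along the fingers, y is the line along which they close (so a half turn about z gives the same grasp; the last joint's range is limited). The gripper opens to 88 mm and grips with 3 to 60 N. Pads are 18 mm wide; open, the fingers measure 123 mm over their backs; the gripper's body (75 mm by 187 mm) begins 45 mm behind the grasp point.
Start: joints at [-1.139, 0.689, -0.195, 1.565, 0.157, 0.902, -0.215], TCP at [0.242, 0.576, 0.239] pointing down, gripper open.
Joint ranges: [-3.01, 3.01], [-0.46, 2.08], [-1.47, 1.51], [0.13, 2.56], [-1, 4.14], [0.04, 2.09], [-2.66, 2.66]. Speed limits (rad/s): [2.57, 2.57, 3.14, 3.14, 3.14, 3.14, 3.14].

## Interface

Orientations are given as a unit quaternion [x, y, z, w].
In Python, from plant import r, optics gives the robot as it stands.
- The arm moves only by the tool servo_tool, never from a script. Its arguments are lists of equal length, an entry for each row: "translation": the shift along the tool's x, y, z in m, a list of three; "turn": the turn, a rotation vector about the tool's x, y, z in rad, a list of three. In form: {"translation": [[dx, dy, dz], ...], "turn": [[rx, ry, rz], ...]}. A call has 1 to 10 rows; each row shifts and turns the commanded pose from where the row before left it, along the tool's axes as they then stand; what a row does not reach is not made up. A row lasts 1/8 s, in which the tool goes at most 62.5 mm and 10.7 degrees, less where a joint would pass 70% of its speed; a pose out of reach is approached as far as the arm can. A call is refused whole if a number of a shift passes 0.0625 or a number of a turn 0.188, either way. A call with a gripper value outside its range is refused whole. "grip" is the opening, from 0 (shut) to 1 (fully open), set as the call begins (left out, the last holds). The fingers move at their own pace and stop on an object; "grip_force" is the grip in N (left out, the last holds). Time passes only in rows, so rows that do not move let the fingers close. It gives the time, the measured TCP pose, the force, the opening and the grip force at its end, in the units of the state.
- r.get_state(): the state, without advancing time (a new reading comes with each control period).
- optics.snapshot(name): name is "scene" or "top" or "wrist"; returns a dict with "img" (420x560x3 uint8, red, green, blue), "z_map" (420x560 float32, m along the optical axis (not along the pixel's ray), 0 where there is no reading), "mtx" (3x3 intrinsics, pixels), "R" (3x3) and "t" (3): a world point X has camera coordinates R X + t. Camera axes: x right, y down, z forward; pixel columns grow to the right and rows downward; lengths in m; the calibration is good to about 2 mm. A picture is of the moment at which its call begins.
- r.finish_job(): hands the job in; it is judged then, once.
The state is a dict: "clock": time; "q": joint angles; "qd": joint speeds; "joint_torque": joint torques, N m; "tool_pos": TCP position; "eef_rot": TCP orientation; "contact_force": force on the tool from outside, world axes, zero at the start; "moment": the same for the moment, N m; "opening": opening from 0.0 (shut) to 1.0 (fully open); "finger_force": force on a finger pad.
Only numpy, scipy, OpenCV 4.12 (cv2) and the standard library are available. Lean on these libraries where they do the work, as an engineer would, in place of code of your own. Each camera call takes 0.05 s, during which the arm holds its last target. There are 200 camera calls.

## Task

Class is over: flip both bat toggles of the grey switch box over to off (leaning toward the red dots, on the side with the sockets). Then draw the lockout pin out of its blue holder and thread it through all three yellow ears of the box, from either end, fully home until its red grip meets the outer ear, so that neither toggle can be flipped on again. Leave the skull, the petri dish, the jar and the hand lens where they are.

Things in the scene. Friction and masses are not known exactly. Their poses are not given: they have to be found in the camera images.
- switch_box: Grey box fixed to the table, 100 (x) x 150 (y) x 60 mm high. Origin at the centre of its underside, z up; -x is the off side (two round sockets, red dots), +x the on side (green dots). On top three yellow ears, plates 6 mm thick in y, 40 mm wide in x, top at z = 96 mm, at y = -45, 0, +45 mm. The toggles pivot midway between them at x = 0, y = +22.5 and -22.5 mm, z = 60 mm.
- hole_left (a point): Centre of the hole in the outer face of the +y ear (box frame 6, 48, 82 mm). Every ear has such a round hole of 16 mm diameter, slightly flared, all on one line along box y. A toggle that is on stands in the pin's way.
- hole_right (a point): Centre of the hole in the outer face of the -y ear (box frame 6, -48, 82 mm). Mind the chair whose back rises above the table just beyond its far edge (about x = 0.63 m from the robot, y = -0.25 to 0.15 m): keep a wide gripper clear of it.
- toggle_left (a joint): Angle in rad of the +y bat toggle: 0 = on (leans 0.436 rad to box +x), 0.872 = off (leans 0.436 rad to box -x); it turns about a line along box y. It is held at either end and snaps over by itself once past the upright centre at 0.436; about 2.5 N at its tip moves it.
- toggle_right (a joint): The same for the -y bat toggle.
- toggle_left_tip (a point): End of the +y aluminium bat, 55 mm from its pivot, the bat 7 to 12 mm thick; 110 mm above the table when at rest on either side, 115 mm when upright.
- toggle_right_tip (a point): The same for the -y bat.
- pin_holder: Blue holder fixed to the table, a sheath 40 (x) x 104 (y) x 47 mm high with a thin foot 70 mm wide. Origin at the centre of its underside, z up. Open only at its -y end (mouth at y = -50 mm); inside 34 mm wide, 100 mm deep, floor at z = 22 mm, roof at 43 mm. At the start the pin's grip and half its shaft are inside; about 64 mm of bare shaft sticks out.
- pin: Lockout pin, 160 mm long, about 90 g. Origin on its axis at the shoulder between grip and shaft; x points to the tip. Round steel shaft 12 mm in diameter, x = 0 to 120 mm, last 8 mm tapered; flat red grip with black ribs, x = -40 to 0, 26 mm wide (y), 14 mm thick (z). Starts flat in the holder, axis 29 mm up, tip toward the holder's -y; on the table its axis is about 7 mm up.
- pin_tip (a point): Tip end of the shaft (pin frame 120, 0, 0 mm).
- pin_grip (a point): Centre of the red grip (pin frame -20, 0, 0 mm).
- skull: Hare skull, 68 x 124 x 56 mm, bystander; origin under its centre.
- petri: Petri dish, 60 mm diameter, 14 mm high, bystander; origin under its centre.
- jar: White-capped glass specimen jar, 47 mm diameter, 88 mm high, bystander; origin under its centre.
- lens: Hand lens with black handle, 67 x 170 x 11 mm, lying flat, bystander; origin under its centre.

How it is judged:
By the outcome, as a careful person would: the job done as asked, in the order asked, and still so for the second after the job is handed in, with the robot touching nothing.
It also fails if it takes over 61 s, if anything falls off the work surface, if the arm or the gripper's body presses on something with over 40 N, if the wrist force passes 120 N, or if a joint passes its speed limit or range.

## Working session

There is one attempt and no reset: what is moved stays moved. The work goes in short steps, Python scripts to look and compute and a tool call to move; the robot and the scene stay as the last step left them, time stands still between calls to the robot, and variables do not carry over. Pictures are saved under pics/ and viewed, at most 10 in all, crops included, and the job is handed in when it is done.

Besides the shell and the picture viewer there is one more tool, called after "Request:" in YAML: its name, and indented under it one key for each argument. servo_tool: Moves the arm, as the interface text tells. Its arguments: {"type":"object","properties":{"translation":{"type":"array"},"turn":{"type":"array"},"grip":{"type":"number"},"grip_force":{"type":"number"}},"required":["translation","turn"]}

```bash
mkdir -p pics; cat > h.py <<'E'
import numpy as np,cv2
from plant import r,optics
def snap(n,f=None):
    s=optics.snapshot(n)
    if f: cv2.imwrite('pics/'+f,s['img'][:,:,::-1])
    np.savez('/tmp/'+n+'.npz',**s); return s
def load(n): return dict(np.load('/tmp/'+n+'.npz'))
def cloud(s):
    z=s['z_map'];v,u=np.mgrid[:z.shape[0],:z.shape[1]];K=s['mtx']
    c=np.stack([(u-K[0,2])/K[0,0]*z,(v-K[1,2])/K[1,1]*z,z],-1)
    return (c-s['t'])@s['R']
E
python3 - <<'E'
from h import *
a=snap('scene','s.png');b=snap('top','t.png')
print({k:np.round(v,3).tolist() if not np.isscalar(v) else v for k,v in r.get_state().items()})
for s in(a,b): print(s['mtx'].round(1).tolist(),(-s['R'].T@s['t']).round(3))
E
```

```text
{'clock': 0.1, 'q': [-1.139, 0.69, -0.195, 1.566, 0.157, 0.903, -0.215], 'qd': [-0.0, -0.001, -0.001, -0.003, -0.0, -0.0, -0.002], 'joint_torque': [-0.005, -52.849, -1.272, -15.384, -0.053, 0.002, 0.0], 'tool_pos': [0.242, 0.576, 0.238], 'eef_rot': [0.198, 0.98, -0.001, -0.0], 'contact_force': [-0.04, -1.874, -0.256], 'moment': [0.028, -0.02, -0.002], 'finger_force': 0.0, 'opening': 1.000493002778593}
[[466.9, 0.0, 284.5], [0.0, 466.9, 202.5], [0.0, 0.0, 1.0]] [-0.201 -0.805  0.7  ]
[[507.3, 0.0, 274.2], [0.0, 507.3, 218.2], [0.0, 0.0, 1.0]] [ 0.145 -0.007  1.391]
```

View pics/s.png

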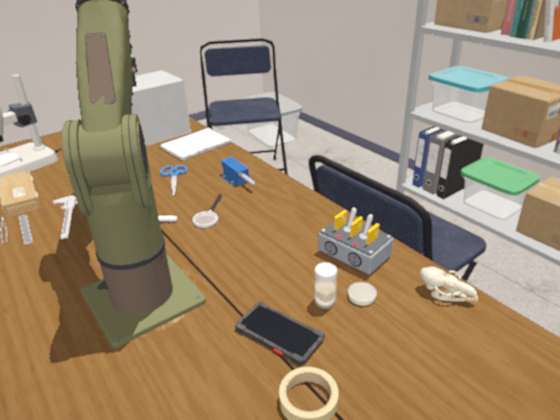

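View pics/t.png

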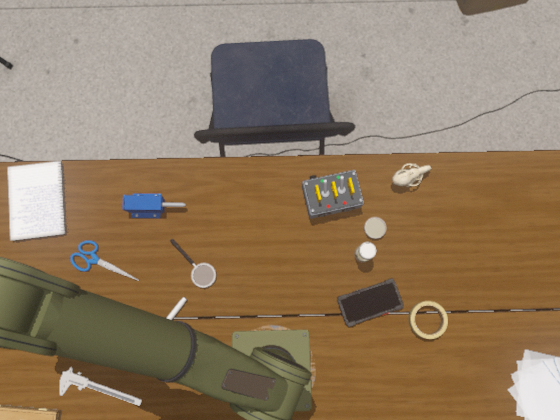

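The scene view shows the box at about (355,243) and the holder at (237,172). The top view shows the box at (333,194) with both bats leaning to the green side (image up, +x), the blue holder at (144,204) and the shaft tip at (185,205).

```bash
python3 - <<'E'
from h import *
s=load('top');P=cloud(s)
hsv=cv2.cvtColor(s['img'],cv2.COLOR_RGB2HSV)
H,S,V=[hsv[...,i].astype(int) for i in range(3)]
def rect(m,n):
    p=P[m];print(n,len(p),'zmed',np.median(p[:,2]).round(4),[np.round(x,4) for x in cv2.minAreaRect((p[:,:2]*1000).astype(np.float32))])
u=np.arange(560)[None,:]+0*H;v=np.arange(420)[:,None]+0*H
w=(u>295)&(u<370)&(v>160)&(v<225)
z=P[...,2]
rect(w&(abs(z-.06)<.006),'boxtop')
rect(w&(z>.05),'boxall')
y=w&(H>18)&(H<35)&(S>150)&(V>100)&(z>.075)
n,l,st,c=cv2.connectedComponentsWithStats(y.astype(np.uint8))
for i in range(1,n):
    if st[i,4]>8: rect(l==i,'ear')
t=w&(z>.1);
n,l,st,c=cv2.connectedComponentsWithStats(t.astype(np.uint8))
for i in range(1,n): print('tip',P[l==i].mean(0).round(4),st[i,4])
w2=(u>115)&(u<195)&(v>185)&(v<225)
rect(w2&(abs(z-.047)<.006)&(H>100)&(H<125)&(S>120),'holdertop')
sh=w2&(u>165)&(z>.02);rect(sh,'shaft')
q=P[sh];k=cv2.fitLine(q[:,:2].astype(np.float32),cv2.DIST_L2,0,.01,.01).ravel();print(k,np.degrees(np.arctan2(k[1],k[0])))
cr=np.hstack([cv2.resize(s['img'][160:230,290:375],None,fx=4.6,fy=4.6,interpolation=2),cv2.resize(s['img'][170:240,115:200],None,fx=4.6,fy=4.6,interpolation=2)])
cv2.imwrite('pics/c.png',cr[:,:,::-1])
E
```

```text
boxtop 1473 zmed 0.0597 [array([ 463.5241, -177.7242]), array([ 98.166 , 149.3181]), np.float64(11.7335)]
boxall 1970 zmed 0.0601 [array([363.117 , -89.1373]), array([162.9408, 437.3167]), np.float64(48.933)]
ear 52 zmed 0.0943 [array([ 473.419 , -221.7606]), array([39.9501,  6.5589]), np.float64(12.1692)]
ear 49 zmed 0.0944 [array([ 463.4104, -176.9293]), array([38.8162,  5.9165]), np.float64(11.3196)]
ear 45 zmed 0.0943 [array([ 455.7871, -133.7092]), array([40.5492,  5.8966]), np.float64(10.4134)]
tip [ 0.1447 -0.0069  1.3911] 1
tip [ 0.1447 -0.0069  1.3911] 1
tip [ 0.1447 -0.0069  1.3911] 1
tip [ 0.1447 -0.0069  1.3911] 1
tip [ 0.4879 -0.1952  0.1059] 21
tip [ 0.4784 -0.1518  0.1073] 21
tip [ 0.1447 -0.0069  1.3911] 1
tip [ 0.1447 -0.0069  1.3911] 1
tip [ 0.4721 -0.1754  0.1019] 1
tip [ 0.1447 -0.0069  1.3911] 1
tip [ 0.1447 -0.0069  1.3911] 1
tip [ 0.4534 -0.1799  0.1009] 1
tip [ 0.448  -0.177   0.1014] 1
tip [ 0.1447 -0.0069  1.3911] 1
tip [ 0.1447 -0.0069  1.3911] 1
tip [ 0.1447 -0.0069  1.3911] 1
tip [ 0.1447 -0.0069  1.3911] 1
tip [ 0.1447 -0.0069  1.3911] 1
tip [ 0.1447 -0.0069  1.3911] 1
tip [ 0.1447 -0.0069  1.3911] 1
tip [ 0.1447 -0.0069  1.3911] 1
tip [ 0.1447 -0.0069  1.3911] 1
tip [ 0.1447 -0.0069  1.3911] 1
tip [ 0.1447 -0.0069  1.3911] 1
holdertop 508 zmed 0.0467 [array([449.6233, 340.7097]), array([102.3367,  40.2731]), np.float64(87.9263)]
shaft 81 zmed 0.0321 [array([308.3753, 122.4743]), array([415.2518,  40.4801]), np.float64(43.9019)]
[0.746118   0.6658137  0.42948693 0.24010763] 41.744774
```

View pics/c.png

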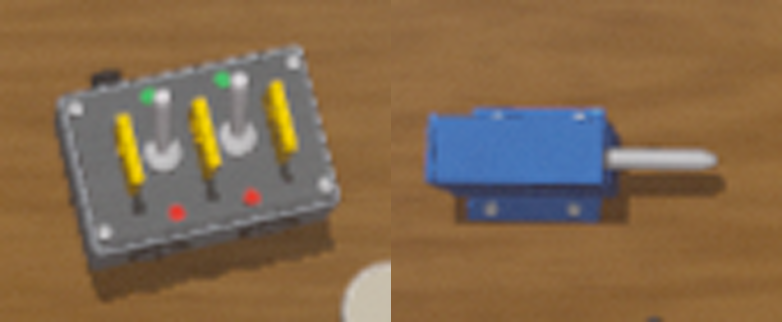

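The crop confirms it: both bats lean to the green dots, and the pin sticks out toward -y. The box is at about (0.464, -0.177), yaw 11.5°, and its ears are 45 mm apart as specified. I'll straddle the centre ear with the two fingers 45 mm apart and sweep both bats at once.

Request:
servo_tool:
  translation:
    - [-0.041, -0.044, 0]
    - [-0.041, -0.044, 0]
    - [-0.041, -0.044, 0]
    - [-0.041, -0.044, 0]
    - [-0.041, -0.044, 0]
    - [-0.041, -0.044, 0]
    - [-0.041, -0.044, 0]
    - [-0.041, -0.044, 0]
    - [-0.041, -0.044, 0]
    - [-0.041, -0.044, 0]
  turn:
    - [0, 0, 0]
    - [0, 0, 0]
    - [0, 0, 0]
    - [0, 0, 0]
    - [0, 0, 0]
    - [0, 0, 0]
    - [0, 0, 0]
    - [0, 0, 0]
    - [0, 0, 0]
    - [0, 0, 0]
  grip: 0.31

```text
clock: 1.35
tool_pos: [0.4501, 0.0099, 0.2387]
eef_rot: [0.197, 0.98, 0.0, 0.0]
contact_force: [1.6, 0.9, -0.1]
opening: 0.307
finger_force: 0.0
```

Request:
servo_tool:
  translation:
    - [0, 0, 0]
    - [0, 0, 0]
    - [0, 0, 0]
    - [0, 0, 0]
    - [0, 0, 0]
    - [0, 0, 0]
    - [0, 0, 0]
    - [0, 0, 0]
    - [0, 0, 0]
    - [0, 0, 0]
  turn:
    - [0, 0, 0.18]
    - [0, 0, 0.18]
    - [0, 0, 0.18]
    - [0, 0, 0.18]
    - [0, 0, 0.18]
    - [0, 0, 0.18]
    - [0, 0, 0.18]
    - [0, 0, 0.18]
    - [0, 0, 0.18]
    - [0, 0, 0.18]

```text
clock: 2.6
tool_pos: [0.4494, 0.0118, 0.2385]
eef_rot: [0.892, 0.452, -0.0, -0.0]
contact_force: [0.1, 0.1, 0.1]
opening: 0.307
finger_force: 0.0
```

```bash
cat >> h.py <<'E'
from scipy.spatial.transform import Rotation as Ro
BC=np.array([.4637,-.1775]);BY=np.radians(11.5)
def boxw(x,y): c,s=np.cos(BY),np.sin(BY);return BC+[c*x-s*y,s*x+c*y]
def go(x,y,z,yawdeg):
    st=r.get_state();R=Ro.from_quat(st['eef_rot']);a=np.radians(yawdeg)
    T=np.array([[-np.sin(a),np.cos(a),0],[np.cos(a),np.sin(a),0],[0,0,-1]]).T
    rv=(R.inv()*Ro.from_matrix(T)).as_rotvec()
    d=np.array([x,y,z])-st['tool_pos']
    print('t',st['clock'].__round__(2),'pos',np.round(st['tool_pos'],4),'F',np.round(st['contact_force'],1),'turn',rv.round(3),'shift now',R.inv().apply(d).round(4),'after turn',(T.T@d).round(4),'open',round(st['opening'],3),'q',np.round(st['q'],2))
E
python3 -c "
from h import *
go(*boxw(.045,0),.18,-78.5)"
```

```text
t 2.6 pos [0.4494 0.0118 0.2385] F [0.1 0.1 0.1] turn [-0.     0.     0.737] shift now [-0.1109  0.1538  0.0585] after turn [0.0212 0.1884 0.0585] open 0.307 q [-0.31  0.48  0.28  2.09 -0.23  0.6  -0.51]
```

Finish the turn and the approach, stopping above the box for a wrist look.

Request:
servo_tool:
  translation:
    - [0, 0, 0]
    - [0, 0, 0]
    - [0, 0, 0]
    - [0, 0, 0]
    - [0.005, 0.047, 0]
    - [0.005, 0.047, 0]
    - [0.005, 0.047, 0]
    - [0.006, 0.047, 0]
    - [0, 0, 0]
    - [0, 0, 0]
  turn:
    - [0, 0, 0.184]
    - [0, 0, 0.184]
    - [0, 0, 0.184]
    - [0, 0, 0.185]
    - [0, 0, 0]
    - [0, 0, 0]
    - [0, 0, 0]
    - [0, 0, 0]
    - [0, 0, 0]
    - [0, 0, 0]

```text
clock: 3.85
tool_pos: [0.5083, -0.1669, 0.2382]
eef_rot: [0.995, 0.103, -0.001, -0.001]
contact_force: [-0.5, 0.2, 0.2]
opening: 0.305
finger_force: 0.0
```

```bash
python3 -c "
from h import *
go(*boxw(.045,0),.098,-78.5)
snap('wrist','w1.png');s=load('wrist');print((-s['R'].T@s['t']).round(3),s['mtx'].round(0).tolist())
st=r.get_state()
"
```

```text
t 3.85 pos [ 0.5083 -0.1669  0.2382] F [-0.5  0.2  0.2] turn [-0.002  0.001  0.006] shift now [-0.0006  0.0017  0.1402] after turn [-0.0008  0.0015  0.1402] open 0.305 q [-0.05  0.61  0.46  1.86 -0.38  0.76 -0.74]
[ 0.59  -0.15   0.384] [[369.0, 0.0, 283.0], [0.0, 369.0, 214.0], [0.0, 0.0, 1.0]]
```

View pics/w1.png

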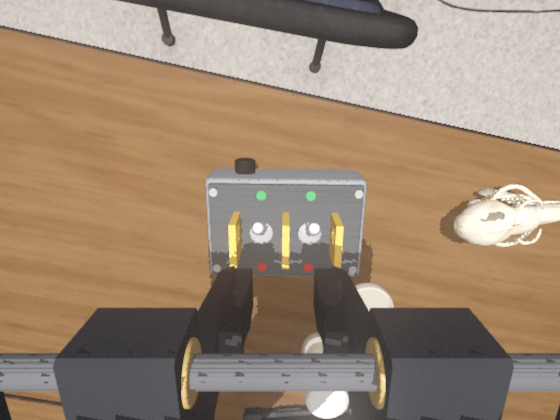

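The wrist view shows the box from above: ears at columns 235, 286 and 337, bats at (259,231) and (313,231). I'll refine the box pose from this closer depth image.

```bash
cat > ears.py <<'E'
from h import *
def ears(s):
    P=cloud(s);hsv=cv2.cvtColor(s['img'],cv2.COLOR_RGB2HSV);z=P[...,2]
    m=(hsv[...,0]>18)&(hsv[...,0]<35)&(hsv[...,1]>150)&(hsv[...,2]>80)&(abs(z-.095)<.006)&(np.hypot(P[...,0]-.464,P[...,1]+.178)<.09)
    n,l,st,c=cv2.connectedComponentsWithStats(m.astype(np.uint8));E=[]
    for i in range(1,n):
        if st[i,4]>25:
            p=P[l==i];q=cv2.minAreaRect((p[:,:2]*1000).astype(np.float32));E.append(q[0]);print(st[i,4],np.round(q[0],1),np.round(q[1],1),round(q[2],1),'z',np.median(p[:,2]).round(4))
    E=np.array(E)
    d=E[E[:,1].argmax()]-E[E[:,1].argmin()];print('mean',E.mean(0),'yaw',np.degrees(np.arctan2(-d[0],d[1])))
    m=(z>.054)&(z<.064)&(np.hypot(P[...,0]-.464,P[...,1]+.178)<.11)
    print('top',cv2.minAreaRect((P[m][:,:2]*1000).astype(np.float32)))
if __name__=='__main__':
    ears(load('wrist'));ears(load('top'))
    s=snap('scene');ears(s)
E
python3 ears.py
```

```text
Traceback (most recent call last):
  File "ears.py", line 14, in <module>
    ears(load('wrist'));ears(load('top'))
    ~~~~^^^^^^^^^^^^^^^
  File "ears.py", line 10, in ears
    d=E[E[:,1].argmax()]-E[E[:,1].argmin()];print('mean',E.mean(0),'yaw',np.degrees(np.arctan2(-d[0],d[1])))
        ~^^^^^
IndexError: too many indices for array: array is 1-dimensional, but 2 were indexed
```

Request:
servo_tool:
  translation:
    - [0, 0, 0.045]
    - [0, 0.001, 0.045]
    - [0, 0, 0.045]
    - [0, 0, 0.005]
    - [0, 0, 0]
  turn:
    - [0, 0, 0]
    - [0, 0, 0]
    - [0, 0, 0]
    - [0, 0, 0]
    - [0, 0, 0]

```text
clock: 4.53
tool_pos: [0.5094, -0.1683, 0.0995]
eef_rot: [0.995, 0.104, 0.0, -0.0]
contact_force: [0.3, 0.6, 0.6]
opening: 0.311
finger_force: 0.0
```

```bash
python3 -c "
from h import *
go(*boxw(-.002,0),.098,-78.5)
go(*boxw(.045,0),.098,-78.5)"
```

```text
t 4.53 pos [ 0.5094 -0.1683  0.0995] F [0.3 0.6 0.6] turn [-0.    -0.001  0.007] shift now [-0.0486 -0.0004  0.0015] after turn [-0.0486 -0.0001  0.0015] open 0.311 q [ 0.06  0.82  0.29  1.96 -0.52  0.44 -0.62]
t 4.53 pos [ 0.5094 -0.1683  0.0995] F [0.3 0.6 0.6] turn [-0.    -0.001  0.007] shift now [-0.0016 -0.0001  0.0015] after turn [-0.0016 -0.0001  0.0015] open 0.311 q [ 0.06  0.82  0.29  1.96 -0.52  0.44 -0.62]
```

Request:
servo_tool:
  translation:
    - [-0.01, 0, 0.001]
    - [-0.008, 0, 0]
    - [-0.008, 0, 0]
    - [-0.008, 0, 0]
    - [-0.008, 0, 0]
    - [-0.006, 0, 0]
    - [0, 0, 0]
    - [0, 0, 0]
  turn:
    - [0, 0, 0]
    - [0, 0, 0]
    - [0, 0, 0]
    - [0, 0, 0]
    - [0, 0, 0]
    - [0, 0, 0]
    - [0, 0, 0]
    - [0, 0, 0]

```text
clock: 5.52
tool_pos: [0.4635, -0.1785, 0.0979]
eef_rot: [0.995, 0.104, 0.001, 0.0]
contact_force: [5.4, 1.4, 0.9]
opening: 0.311
finger_force: 2.6
```

Request:
servo_tool:
  translation:
    - [0.01, 0, 0]
    - [0, 0, -0.05]
    - [0, 0, -0.05]
    - [0, 0, -0.04]
    - [0.0, -0.06, 0]
    - [0.0, -0.06, 0]
    - [0.0, -0.06, 0]
    - [0.0, -0.06, 0]
    - [0.0, -0.06, 0]
    - [0.0, -0.06, 0]
  turn:
    - [0, 0, 0]
    - [0, 0, 0]
    - [0, 0, 0]
    - [0, 0, 0]
    - [0, 0, 0]
    - [0, 0, 0]
    - [0, 0, 0]
    - [0, 0, 0]
    - [0, 0, 0]
    - [0, 0, 0]

```text
clock: 6.78
tool_pos: [0.3966, 0.1768, 0.2375]
eef_rot: [0.995, 0.103, -0.001, 0.001]
contact_force: [0.8, -0.1, 0.0]
opening: 0.314
finger_force: 0.0
```

```bash
python3 - <<'E'
from h import *
import ears
st=r.get_state();print(st['tool_pos'],st['q'])
a=snap('top');b=snap('scene')
for s in (a,b):
    try: ears.ears(s)
    except Exception as e: print(e)
for s in (a,):
    P=cloud(s);z=P[...,2];m=(z>.099)&(z<.125)&(np.hypot(P[...,0]-.464,P[...,1]+.178)<.08)
    print('tips',P[m].round(3).tolist()[::4])
    v,u=np.mgrid[:420,:560];w=(u>160)&(u<195)&(v>190)&(v<220)&(z>.022)&(z<.045)&(s['img'].max(2).astype(int)-s['img'].min(2)<40)
    q=P[w]; print('shaft',len(q),q.min(0),q.max(0)); k=cv2.fitLine(q[:,:2].astype(np.float32),cv2.DIST_L2,0,.01,.01).ravel();print(k,np.degrees(np.arctan2(k[1],k[0])))
cv2.imwrite('pics/c2.png',np.hstack([cv2.resize(a['img'][160:230,290:375],(467,385)),cv2.resize(b['img'][195:275,310:400],(433,385))])[:,:800,::-1])
E
```

```text
[0.39663259 0.17680534 0.23751304] [-0.89044893  0.51190363  0.5628478   2.13552861 -0.46761702  0.61678012
 -1.36111567]
37 [ 471.7 -221.6] [40.1  5.9] 10.3 z 0.0946
39 [ 463.7 -177.5] [37.8  6.2] 10.9 z 0.0949
35 [ 455.9 -133. ] [39.3  5.7] 11.4 z 0.0952
mean [ 463.75998942 -177.39728292] yaw 10.12644373490114
top ((463.146484375, -177.7564239501953), (99.43135833740234, 149.21331787109375), 10.96850299835205)
42 [ 455.5 -133.8] [44.1  9. ] 11.3 z 0.0955
46 [ 465.  -178.5] [40.3  7.8] 14.1 z 0.096
49 [ 472.7 -223.8] [42.3  7.2] 12.3 z 0.0956
mean [ 464.42069499 -178.71536764] yaw 10.820771609779216
top ((463.6082763671875, -180.23123168945312), (100.90361785888672, 148.71633911132812), 11.564271926879883)
tips [[0.491, -0.216, 0.1], [0.46, -0.225, 0.102], [0.453, -0.201, 0.099], [0.451, -0.183, 0.1], [0.448, -0.207, 0.109], [0.445, -0.204, 0.113], [0.443, -0.202, 0.111], [0.443, -0.156, 0.104], [0.441, -0.138, 0.1], [0.439, -0.163, 0.107], [0.435, -0.162, 0.111]]Traceback (most recent call last):
  File "<stdin>", line 12, in <module>
    return umr_minimum(a, axis, None, out, keepdims, initial, where)
ValueError: zero-size array to reduction operation minimum which has no identity
```

The depth image puts both bat tips at x = 0.437 and 0.445, which is box x of about -22 mm: both are off. Next, the holder.

Request:
servo_tool:
  translation:
    - [0.032, -0.034, 0]
    - [0.032, -0.034, 0]
    - [0, 0, 0]
    - [0, 0, 0]
    - [0, 0, 0]
    - [0, 0, 0]
    - [0, 0, 0]
    - [0, 0, 0]
    - [0, 0, 0]
    - [0, 0, 0]
  turn:
    - [0, 0, 0]
    - [0, 0, 0]
    - [0, 0, -0.167]
    - [0, 0, -0.167]
    - [0, 0, -0.167]
    - [0, 0, -0.167]
    - [0, 0, -0.167]
    - [0, 0, -0.167]
    - [0, 0, -0.167]
    - [0, 0, -0.167]
  grip: 0.5

```text
clock: 8.12
tool_pos: [0.4464, 0.2534, 0.2373]
eef_rot: [0.716, 0.699, -0.001, 0.0]
contact_force: [-0.7, -0.0, -0.1]
opening: 0.502
finger_force: 0.0
```

```bash
python3 - <<'E'
from h import *
go(.4465,.257,.010,-2.1)
s=snap('wrist','w2.png')
P=cloud(s);z=P[...,2]
hsv=cv2.cvtColor(s['img'],cv2.COLOR_RGB2HSV)
m=(abs(z-.047)<.006)&(hsv[...,0]>100)&(hsv[...,0]<125)&(hsv[...,1]>120)
print('holder',cv2.minAreaRect((P[m][:,:2]*1000).astype(np.float32)))
w=(z>.026)&(z<.042)&(abs(P[...,0]-.447)<.02)&(P[...,1]>.2)&(P[...,1]<.287)&(hsv[...,1]<90)
q=P[w]; print('shaft',len(q))
if len(q):
  print(q.min(0),q.max(0)); k=cv2.fitLine(q[:,:2].astype(np.float32),cv2.DIST_L2,0,.01,.01).ravel();print(k,np.degrees(np.arctan2(k[1],k[0])))
E
```

```text
t 8.12 pos [0.4464 0.2534 0.2373] F [-0.7 -0.  -0.1] turn [-0.001  0.002  0.013] shift now [0.0042 0.0004 0.2272] after turn [0.0036 0.     0.2273] open 0.502 q [-0.71  0.55  0.16  1.91 -0.13  0.69 -0.49]
holder ((451.0007629394531, 340.2878723144531), (102.21781158447266, 39.917137145996094), 88.0819320678711)
shaft 708
[0.44089817 0.22444944 0.02612147] [0.45380302 0.28591804 0.03478705]
[0.02938761 0.9995681  0.4469818  0.25761944] 88.31596
```

View pics/w2.png

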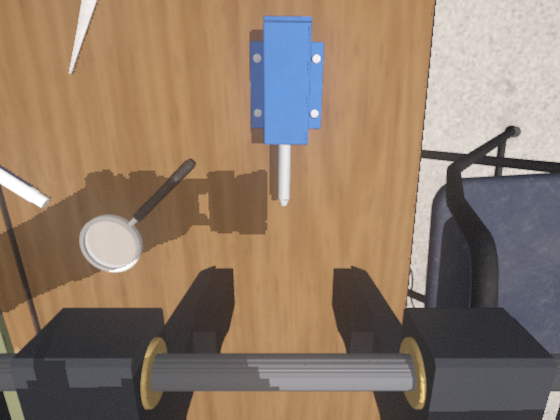

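The wrist view shows the holder at (287,80) and the shaft from (284,143) to (284,204); the fit gives the axis at x = 0.447, z ≈ 29 mm. Descending and gripping.

Request:
servo_tool:
  translation:
    - [0.004, 0.0005, 0.045]
    - [0, 0, 0.045]
    - [0, 0, 0.045]
    - [0, 0, 0.045]
    - [0, 0, 0.03]
    - [0, 0, 0.015]
    - [0, 0, 0]
    - [0, 0, 0]
  turn:
    - [0, 0, 0.006]
    - [0, 0, 0]
    - [0, 0, 0]
    - [0, 0, 0]
    - [0, 0, 0]
    - [0, 0, 0]
    - [0, 0, 0]
    - [0, 0, 0]

```text
clock: 9.18
tool_pos: [0.4479, 0.2594, 0.0137]
eef_rot: [0.719, 0.695, 0.001, 0.0]
contact_force: [-0.8, -0.1, 0.1]
opening: 0.499
finger_force: 0.0
```

Request:
servo_tool:
  translation:
    - [0, 0, 0]
    - [0, 0, 0]
    - [0, 0, 0]
    - [0, 0, 0]
    - [0, 0, 0]
    - [0, 0, 0]
  turn:
    - [0, 0, 0]
    - [0, 0, 0]
    - [0, 0, 0]
    - [0, 0, 0]
    - [0, 0, 0]
    - [0, 0, 0]
  grip: 0
  grip_force: 50

```text
clock: 9.93
tool_pos: [0.4473, 0.2594, 0.0128]
eef_rot: [0.719, 0.695, 0.0, 0.0]
contact_force: [0.1, 0.5, 1.3]
opening: 0.118
finger_force: 50.0
```

```bash
python3 -c "
from h import *
go(.4470,.257,.012,-1.7)"
```

```text
t 9.93 pos [0.4473 0.2594 0.0128] F [0.1 0.5 1.3] turn [ 0.    -0.    -0.004] shift now [-0.0024 -0.0002  0.0008] after turn [-0.0024 -0.0003  0.0008] open 0.118 q [-0.64  0.94  0.04  2.03 -0.2   0.17 -0.45]
```

Request:
servo_tool:
  translation:
    - [-0.01, 0, 0]
    - [-0.015, 0, 0]
    - [-0.02, 0, 0]
    - [-0.02, 0, 0]
    - [-0.02, 0, 0]
    - [-0.02, 0, 0]
    - [-0.02, 0, 0]
    - [-0.02, 0, 0]
    - [0, 0, 0]
  turn:
    - [0, 0, 0]
    - [0, 0, 0]
    - [0, 0, 0]
    - [0, 0, 0]
    - [0, 0, 0]
    - [0, 0, 0]
    - [0, 0, 0]
    - [0, 0, 0]
    - [0, 0, 0]

```text
clock: 11.05
tool_pos: [0.446, 0.1125, 0.0161]
eef_rot: [0.721, 0.693, -0.005, -0.002]
contact_force: [0.6, -0.1, -1.9]
opening: 0.118
finger_force: 50.0
```

```bash
python3 - <<'E'
from h import *
go(.4470,.12,.002,-1.7)
a=snap('scene');cv2.imwrite('pics/c3.png',cv2.resize(a['img'][130:230,190:320],(780,600))[:,:,::-1])
E
```

```text
t 11.05 pos [0.446  0.1125 0.0161] F [ 0.6 -0.1 -1.9] turn [-0.009  0.005 -0.009] shift now [0.0076 0.0009 0.0141] after turn [0.0075 0.0008 0.0141] open 0.118 q [-0.35  0.92  0.01  2.19 -0.11  0.04 -0.27]
```

View pics/c3.png

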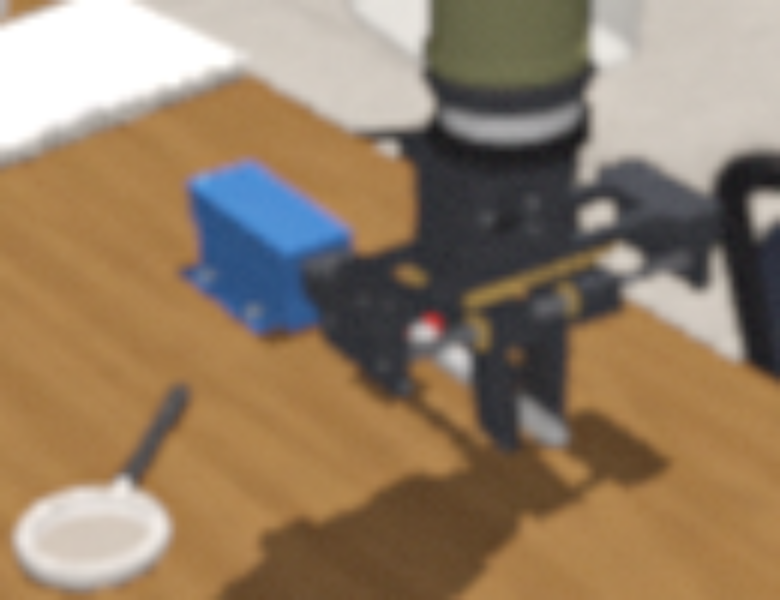

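The pin is out with its red grip visible, drooping slightly at the tip. Joint 6 is near its lower limit here, so I'll lay the pin down a little farther out and regrasp it by the grip.

Request:
servo_tool:
  translation:
    - [0, 0, -0.03]
    - [0.01, 0.025, 0]
    - [0.01, 0.025, 0]
    - [0, 0, 0.0]
    - [0, 0, 0]
  turn:
    - [0, 0, 0]
    - [0, 0, 0]
    - [0, 0, 0]
    - [0, 0, 0]
    - [0, 0, 0]

```text
clock: 11.72
tool_pos: [0.4954, 0.1339, 0.0453]
eef_rot: [0.719, 0.695, -0.005, -0.003]
contact_force: [-0.6, -0.1, -0.9]
opening: 0.119
finger_force: 50.0
```

```bash
python3 - <<'E'
from h import *
go(.495,.13,.002,-1.7)
st=r.get_state()['tool_pos']
for n in('scene','wrist'):
    s=snap(n);P=cloud(s);hsv=cv2.cvtColor(s['img'],cv2.COLOR_RGB2HSV)
    near=(abs(P[...,0]-st[0])<.03)&(P[...,1]>.04)&(P[...,1]<.27)&(P[...,2]>.003)&(P[...,2]<.13)
    g=near&((hsv[...,0]<8)|(hsv[...,0]>172))&(hsv[...,1]>150)&(hsv[...,2]>90)
    b=near&(hsv[...,1]<45)&(hsv[...,2]>90)
    for nm,m in(('red',g),('silver',b)):
        q=P[m]
        print(n,nm,len(q), q.mean(0).round(3) if len(q) else '', [q[i].round(3).tolist() for i in (q[:,1].argmin(),q[:,1].argmax())] if len(q) else '')
E
```

```text
t 11.72 pos [0.4954 0.1339 0.0453] F [-0.6 -0.1 -0.9] turn [-0.01   0.003 -0.003] shift now [-0.0038  0.0001  0.0433] after turn [-0.0039 -0.0003  0.0433] open 0.119 q [-0.37  0.88  0.03  2.03 -0.11  0.25 -0.28]
scene red 4 [0.507 0.223 0.067] [[0.505, 0.217, 0.067], [0.509, 0.227, 0.065]]
scene silver 94 [0.499 0.133 0.079] [[0.523, 0.097, 0.118], [0.494, 0.202, 0.063]]
wrist red 1254 [0.495 0.231 0.065] [[0.507, 0.22, 0.064], [0.487, 0.242, 0.064]]
wrist silver 12185 [0.497 0.168 0.083] [[0.5, 0.11, 0.059], [0.495, 0.22, 0.062]]
```

Request:
servo_tool:
  translation:
    - [0, 0, 0.02]
    - [0, 0, 0.015]
    - [0, 0, 0.006]
    - [0, 0, 0]
    - [0, 0, 0]
  turn:
    - [-0.01, 0.003, 0]
    - [0, 0, 0]
    - [0, 0, 0]
    - [0, 0, 0]
    - [0, 0, 0]

```text
clock: 12.45
tool_pos: [0.4974, 0.1339, 0.005]
eef_rot: [0.719, 0.695, 0.001, 0.001]
contact_force: [-0.3, 0.2, -0.4]
opening: 0.119
finger_force: 50.0
```

Request:
servo_tool:
  translation:
    - [0, 0, 0]
    - [0, 0, 0]
    - [0, 0, 0]
    - [0, 0, 0]
    - [0, 0, -0.04]
    - [0, 0, -0.05]
    - [0, 0, -0.05]
    - [0, 0, -0.05]
    - [0, 0, 0]
    - [0, 0, 0]
  turn:
    - [0, 0, 0]
    - [0, 0, 0]
    - [0, 0, 0]
    - [0, 0, 0]
    - [0, 0, 0]
    - [0, 0, 0]
    - [0, 0, 0]
    - [0, 0, 0]
    - [0, 0, 0]
    - [0, 0, 0]
  grip: 0.5

```text
clock: 13.7
tool_pos: [0.4962, 0.1337, 0.1943]
eef_rot: [0.719, 0.695, 0.001, 0.0]
contact_force: [0.3, -0.2, 0.1]
opening: 0.501
finger_force: 0.0
```

```bash
cat > pin.py <<'E'
from h import *
s=snap('wrist','w3.png');P=cloud(s);hsv=cv2.cvtColor(s['img'],cv2.COLOR_RGB2HSV)
near=(abs(P[...,0]-.495)<.05)&(P[...,1]>.02)&(P[...,1]<.28)&(P[...,2]>.004)&(P[...,2]<.03)
g=near&((hsv[...,0]<8)|(hsv[...,0]>172))&(hsv[...,1]>150)&(hsv[...,2]>60)
b=near&(hsv[...,1]<70)&(hsv[...,2]>70)
for nm,m in(('red',g),('silver',b)):
    q=P[m];print(nm,len(q),'zmed',np.median(q[:,2]),cv2.minAreaRect((q[:,:2]*1000).astype(np.float32)))
a=cv2.fitLine(P[g|b][:,:2].astype(np.float32),cv2.DIST_HUBER,0,.01,.01).ravel();print(a,'yaw',np.degrees(np.arctan2(a[1],a[0])))
E
python3 pin.py;python3 -c "
from h import *
go(.495,.22,.002,-1.7)"
```

```text
red 519 zmed 0.012943532241768045 ((501.3814392089844, 239.14764404296875), (39.161582946777344, 25.2675838470459), 87.5074691772461)
silver 1680 zmed 0.011048395823599285 ((499.09918212890625, 174.28924560546875), (150.7421875, 13.369551658630371), 86.54586029052734)
[0.02476911 0.9996932  0.4988479  0.18249516] yaw 88.58068
t 13.75 pos [0.4958 0.1336 0.1937] F [0.3 0.4 0.3] turn [ 0.     0.    -0.004] shift now [ 0.0863 -0.0038  0.1917] after turn [ 0.0863 -0.0034  0.1917] open 0.499 q [-0.41  0.61  0.09  1.96 -0.09  0.58 -0.29]
```

View pics/w3.png

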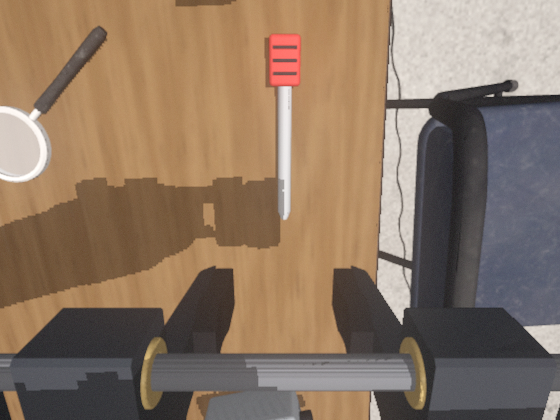

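The view shows the pin flat on the table, grip at (285,60), tip at (285,216). The fit puts the grip centre at (0.500, 0.239) with top z 13 mm, as it should be. Grasping the grip.

Request:
servo_tool:
  translation:
    - [0.054, 0.001, 0]
    - [0.0535, 0, 0]
    - [0, 0, 0.05]
    - [0, 0, 0.05]
    - [0, 0, 0.05]
    - [0, 0, 0.03]
    - [0, 0, 0.01]
    - [0, 0, 0]
    - [0, 0, 0]
  turn:
    - [0, 0, 0]
    - [0, 0, 0]
    - [0, 0, 0]
    - [0, 0, 0]
    - [0, 0, 0]
    - [0, 0, 0]
    - [0, 0, 0]
    - [0, 0, 0]
    - [0, 0, 0]

```text
clock: 14.88
tool_pos: [0.5025, 0.2416, 0.0057]
eef_rot: [0.719, 0.695, 0.002, 0.001]
contact_force: [0.0, 0.2, -0.8]
opening: 0.501
finger_force: 0.0
```

```bash
python3 -c "
from h import *
go(.5003,.241,.002,-1.7)"
```

```text
t 14.88 pos [0.5025 0.2416 0.0057] F [ 0.   0.2 -0.8] turn [ 0.004 -0.001 -0.004] shift now [-0.0006 -0.0022  0.0037] after turn [-0.0006 -0.0022  0.0037] open 0.501 q [-0.56  0.97  0.05  1.91 -0.15  0.26 -0.42]
```

Request:
servo_tool:
  translation:
    - [0, -0.002, 0.003]
    - [0, 0, 0]
    - [0, 0, 0]
  turn:
    - [0, 0, 0]
    - [0, 0, 0]
    - [0, 0, 0]

```text
clock: 15.25
tool_pos: [0.5, 0.2415, 0.0021]
eef_rot: [0.719, 0.695, 0.001, 0.001]
contact_force: [0.0, 0.7, -0.3]
opening: 0.501
finger_force: 0.0
```

Request:
servo_tool:
  translation:
    - [0, 0, 0]
    - [0, 0, 0]
    - [0, 0, 0]
    - [0, 0, 0]
    - [0, 0, 0]
  turn:
    - [0, 0, 0]
    - [0, 0, 0]
    - [0, 0, 0]
    - [0, 0, 0]
    - [0, 0, 0]
  grip: 0
  grip_force: 60

```text
clock: 15.88
tool_pos: [0.5, 0.2414, 0.0018]
eef_rot: [0.719, 0.695, 0.001, 0.001]
contact_force: [0.3, 0.4, 0.9]
opening: 0.285
finger_force: 60.0
```

Request:
servo_tool:
  translation:
    - [0, 0, -0.02]
    - [0, 0, -0.04]
    - [0, 0, -0.04]
    - [0, 0, -0.03]
    - [0, 0, 0]
    - [0, 0, 0]
  turn:
    - [0, 0, 0]
    - [0, 0, 0]
    - [0, 0, 0]
    - [0, 0, 0]
    - [0, 0, 0]
    - [0, 0, 0]

```text
clock: 16.62
tool_pos: [0.499, 0.2412, 0.1317]
eef_rot: [0.719, 0.695, 0.001, 0.0]
contact_force: [0.0, -0.1, -0.6]
opening: 0.288
finger_force: 60.0
```

```bash
cat > pin2.py <<'E'
from h import *
def pin(names=('scene','wrist')):
    st=r.get_state();R=Ro.from_quat(st['eef_rot'])
    for n in names:
        s=snap(n);P=cloud(s);hsv=cv2.cvtColor(s['img'],cv2.COLOR_RGB2HSV)
        L=R.inv().apply((P.reshape(-1,3)-st['tool_pos'])).reshape(P.shape)
        m=(L[...,0]<-.026)&(L[...,0]>-.16)&(abs(L[...,1])<.02)&(abs(L[...,2]+.009)<.03)&(hsv[...,1]<90)
        q=L[m];print(n,len(q))
        if len(q)<20: continue
        for lo in np.arange(-.15,-.02,.02):
            k=q[(q[:,0]>lo)&(q[:,0]<lo+.02)]
            if len(k)>4: print(round(lo+.01,3),'y mid',((k[:,1].min()+k[:,1].max())/2).round(4),'med',np.median(k[:,1]).round(4),'z top',np.percentile(k[:,2],10).round(4),'xmin',k[:,0].min().round(4),len(k))
if __name__=='__main__': pin()
E
python3 pin2.py; python3 -c "
from h import *
go(*boxw(.006,.048+.165),.08,11.1)"
```

```text
scene 120
-0.14 y mid -0.0002 med -0.0019 z top -0.0091 xmin -0.1433 19
-0.12 y mid 0.0006 med -0.002 z top -0.0101 xmin -0.1291 21
-0.1 y mid -0.0007 med -0.0026 z top -0.0112 xmin -0.1098 19
-0.08 y mid 0.0 med -0.003 z top -0.0112 xmin -0.0896 19
-0.06 y mid -0.0027 med -0.0029 z top -0.0113 xmin -0.0699 21
-0.04 y mid -0.0019 med -0.0038 z top -0.0117 xmin -0.0475 18
wrist 816
-0.08 y mid 0.0003 med -0.0054 z top -0.0058 xmin -0.071 5
-0.06 y mid 0.0001 med 0.0002 z top -0.0101 xmin -0.07 660
-0.04 y mid -0.0003 med -0.0014 z top -0.0102 xmin -0.0499 18
-0.02 y mid -0.0003 med -0.0 z top -0.0102 xmin -0.03 133
t 16.73 pos [0.4987 0.2409 0.1308] F [-0.5  0.2 -1.3] turn [ 0.     0.001 -0.228] shift now [-0.2108 -0.0645  0.0509] after turn [-0.1908 -0.1104  0.0508] open 0.29 q [-0.59  0.76  0.1   1.89 -0.14  0.51 -0.44]
```

The pin is held level: its axis is 5 mm above the TCP and the tip is 142 mm ahead. Moving to the staging pose in front of the +y ear.

Request:
servo_tool:
  translation:
    - [-0.053, -0.016, 0]
    - [-0.053, -0.016, 0]
    - [-0.053, -0.016, 0]
    - [-0.052, -0.016, 0]
    - [0, 0, 0]
    - [0, 0, 0]
    - [0, 0, 0.025]
    - [0, 0, 0.025]
    - [0, 0, 0.004]
    - [0, 0, 0]
  turn:
    - [0, 0, 0]
    - [0, 0, 0]
    - [0, 0, 0]
    - [0, 0, 0]
    - [0, 0, -0.114]
    - [0, 0, -0.114]
    - [0, 0, 0]
    - [0, 0, 0]
    - [0, 0, 0]
    - [0, 0, 0]

```text
clock: 17.98
tool_pos: [0.4282, 0.0325, 0.0772]
eef_rot: [0.635, 0.772, 0.0, 0.0]
contact_force: [-0.1, 0.2, -0.9]
opening: 0.285
finger_force: 60.0
```

```bash
python3 - <<'E'
from h import *
import ears,pin2
np.set_printoptions(suppress=True)
go(*boxw(.006,.048+.165),.0768,11.1)
pin2.pin(('scene','top'))
for n in('scene','top'):
    s=load(n)
    try: ears.ears(s)
    except Exception as e: print(e)
    P=cloud(s);hsv=cv2.cvtColor(s['img'],cv2.COLOR_RGB2HSV)
    c,si=np.cos(np.radians(11.1)),np.sin(np.radians(11.1))
    d=P[...,:2]-[.4637,-.1778];B=np.stack([c*d[...,0]+si*d[...,1],-si*d[...,0]+c*d[...,1],P[...,2]],-1)
    m=(abs(B[...,0]-.006)<.02)&(B[...,1]>.055)&(B[...,1]<.17)&(abs(B[...,2]-.082)<.03)&(hsv[...,1]<90)
    q=B[m]
    for lo in np.arange(.05,.17,.02):
        k=q[(q[:,1]>lo)&(q[:,1]<lo+.02)]
        if len(k)>4: print(n,'boxframe y',round(lo+.01,2),'x range',k[:,0].min().round(4),k[:,0].max().round(4),'ztop',np.percentile(k[:,2],90).round(4),len(k))
    if n=='scene': cv2.imwrite('pics/c4.png',cv2.resize(s['img'][175:275,270:400],(780,600),interpolation=2)[:,:,::-1])
E
```

```text
t 17.98 pos [0.4282 0.0325 0.0772] F [-0.1  0.2 -0.9] turn [ 0.001 -0.     0.   ] shift now [ 0.0001 -0.0011  0.0004] after turn [ 0.0001 -0.0011  0.0004] open 0.285 q [-0.18  0.78 -0.01  2.27  0.06  0.09 -0.05]
scene 213
-0.14 y mid -0.0084 med -0.0032 z top -0.0087 xmin -0.1483 34
-0.12 y mid -0.0018 med -0.0029 z top -0.0108 xmin -0.13 35
-0.1 y mid -0.0017 med -0.0024 z top -0.0111 xmin -0.1098 33
-0.08 y mid 0.0001 med -0.0036 z top -0.0112 xmin -0.0899 32
-0.06 y mid -0.0013 med -0.003 z top -0.0108 xmin -0.07 31
-0.04 y mid -0.0019 med -0.0032 z top -0.0111 xmin -0.0495 33
-0.02 y mid -0.0045 med -0.0056 z top -0.0108 xmin -0.0292 5
top 235
-0.14 y mid 0.0004 med -0.0015 z top -0.0082 xmin -0.1499 53
-0.12 y mid -0.0005 med -0.0007 z top -0.0136 xmin -0.129 31
-0.1 y mid -0.0005 med -0.0011 z top -0.0117 xmin -0.1098 32
-0.08 y mid -0.0009 med -0.0006 z top -0.0132 xmin -0.0897 31
-0.06 y mid -0.0008 med -0.0011 z top -0.0126 xmin -0.0696 32
-0.04 y mid -0.0014 med -0.0019 z top -0.0125 xmin -0.0492 9
44 [ 457.5 -134.4] [41.6  9.1] 13.5 z 0.0952
46 [ 465.4 -177.6] [42.1  8.3] 
[... 524 characters left out ...]
ne boxframe y 0.16 x range -0.002 0.0107 ztop 0.0882 32
36 [ 473.3 -221.2] [39.6  5.9] 10.8 z 0.095
36 [ 463.6 -178.1] [38.4  5.9] 10.8 z 0.0944
38 [ 455.3 -133.6] [39.6  5.9] 10.6 z 0.0961
mean [ 464.08733114 -177.63438416] yaw 11.609388929500525
top ((462.88995361328125, -177.59613037109375), (100.21449279785156, 149.5179901123047), 11.104568481445312)
top boxframe y 0.06 x range -0.0132 0.0253 ztop 0.0638 80
top boxframe y 0.08 x range -0.0114 0.022 ztop 0.0905 38
top boxframe y 0.1 x range -0.0003 0.0108 ztop 0.0908 33
top boxframe y 0.12 x range 0.0004 0.0099 ztop 0.0904 31
top boxframe y 0.14 x range -0.0014 0.0101 ztop 0.0904 32
top boxframe y 0.16 x range -0.0012 0.011 ztop 0.0895 30
```

View pics/c4.png

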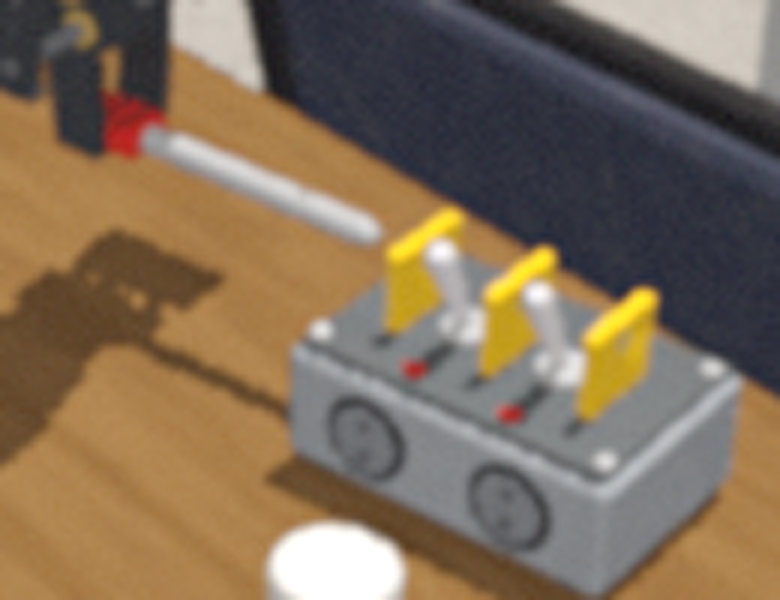

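In this view the pin points at the +y ear with both bats leaning to the red dots. The measured axis is box x ≈ 5 mm (6 wanted) and z ≈ 82 mm, so I'll shift 1 mm and start inserting slowly.

Request:
servo_tool:
  translation:
    - [-0.008, 0.001, 0]
    - [-0.008, 0, 0]
    - [-0.008, 0, 0]
    - [-0.006, 0, 0]
    - [-0.005, 0, 0]
    - [0, 0, 0]
  turn:
    - [0, 0, 0]
    - [0, 0, 0]
    - [0, 0, 0]
    - [0, 0, 0]
    - [0, 0, 0]
    - [0, 0, 0]

```text
clock: 18.82
tool_pos: [0.4363, -0.0019, 0.0774]
eef_rot: [0.636, 0.772, 0.001, 0.001]
contact_force: [0.7, 0.1, -1.9]
opening: 0.286
finger_force: 60.0
```

```bash
sed -i 's/radians(11.5)/radians(11.1)/' h.py; python3 - <<'E'
from h import *
go(*boxw(.0065,.070),.0768,11.1)
E
```

```text
t 18.82 pos [ 0.4363 -0.0019  0.0774] F [ 0.7  0.1 -1.9] turn [ 0.002  0.    -0.   ] shift now [-0.1075 -0.0004  0.0006] after turn [-0.1075 -0.0004  0.0006] open 0.286 q [-0.09  0.78 -0.01  2.25  0.1   0.1  -0.01]
```

No contact force, and the tip is through the first ear. On to the second.

Request:
servo_tool:
  translation:
    - [-0.01, 0, 0]
    - [-0.01, 0, 0]
    - [-0.007, 0, 0]
    - [-0.007, 0, 0]
    - [-0.007, 0, 0]
    - [-0.004, 0, 0]
    - [0, 0, 0]
  turn:
    - [0, 0, 0]
    - [0, 0, 0]
    - [0, 0, 0]
    - [0, 0, 0]
    - [0, 0, 0]
    - [0, 0, 0]
    - [0, 0, 0]

```text
clock: 19.7
tool_pos: [0.445, -0.046, 0.0774]
eef_rot: [0.636, 0.772, 0.001, 0.001]
contact_force: [-0.3, 0.1, -2.2]
opening: 0.291
finger_force: 60.0
```

```bash
python3 - <<'E'
from h import *
go(*boxw(.0065,.070),.0768,11.1)
E
```

```text
t 19.7 pos [ 0.445  -0.046   0.0774] F [-0.3  0.1 -2.2] turn [ 0.002 -0.    -0.   ] shift now [-0.0627 -0.0004  0.0006] after turn [-0.0627 -0.0005  0.0006] open 0.291 q [ 0.02  0.78 -0.03  2.22  0.14  0.13  0.05]
```

Request:
servo_tool:
  translation:
    - [-0.01, 0, 0]
    - [-0.01, 0, 0]
    - [-0.008, 0, 0]
    - [-0.007, 0, 0]
    - [-0.007, 0, 0]
    - [-0.006, 0, 0]
    - [0, 0, 0]
  turn:
    - [0, 0, 0]
    - [0, 0, 0]
    - [0, 0, 0]
    - [0, 0, 0]
    - [0, 0, 0]
    - [0, 0, 0]
    - [0, 0, 0]

```text
clock: 20.58
tool_pos: [0.4543, -0.0933, 0.0774]
eef_rot: [0.636, 0.772, 0.001, 0.001]
contact_force: [0.5, 0.6, -1.4]
opening: 0.293
finger_force: 60.0
```

```bash
python3 - <<'E'
from h import *
go(*boxw(.0065,.070),.0768,11.1)
E
```

```text
t 20.57 pos [ 0.4543 -0.0933  0.0774] F [ 0.5  0.6 -1.4] turn [ 0.002  0.    -0.001] shift now [-0.0144 -0.0005  0.0006] after turn [-0.0144 -0.0005  0.0006] open 0.293 q [ 0.13  0.79 -0.05  2.17  0.18  0.18  0.11]
```

Through all three. Now the last 14 mm, gently until the shoulder meets the ear.

Request:
servo_tool:
  translation:
    - [-0.006, 0, 0]
    - [-0.004, 0, 0]
    - [-0.003, 0, 0]
    - [-0.002, 0, 0]
    - [0, 0, 0]
  turn:
    - [0, 0, 0]
    - [0, 0, 0]
    - [0, 0, 0]
    - [0, 0, 0]
    - [0, 0, 0]

```text
clock: 21.2
tool_pos: [0.4571, -0.1076, 0.0774]
eef_rot: [0.635, 0.772, 0.001, 0.001]
contact_force: [1.0, -0.6, -1.0]
opening: 0.286
finger_force: 60.0
```

Request:
servo_tool:
  translation:
    - [-0.001, 0, 0]
    - [-0.001, 0, 0]
    - [0, 0, 0]
  turn:
    - [0, 0, 0]
    - [0, 0, 0]
    - [0, 0, 0]

```text
clock: 21.58
tool_pos: [0.4573, -0.1085, 0.0774]
eef_rot: [0.635, 0.773, 0.001, 0.0]
contact_force: [0.0, 4.1, 1.0]
opening: 0.287
finger_force: 59.9
```

Request:
servo_tool:
  translation:
    - [-0.001, 0, 0]
    - [-0.001, 0, 0]
    - [0, 0, 0]
  turn:
    - [0, 0, 0]
    - [0, 0, 0]
    - [0, 0, 0]

```text
clock: 21.95
tool_pos: [0.4572, -0.1085, 0.0774]
eef_rot: [0.634, 0.773, 0.002, -0.001]
contact_force: [-1.4, 9.1, 1.8]
opening: 0.286
finger_force: 59.9
```

```bash
python3 - <<'E'
from h import *
go(*boxw(.0065,.070),.0768,11.1)
E
```

```text
t 21.95 pos [ 0.4572 -0.1085  0.0774] F [-1.4  9.1  1.8] turn [ 0.002 -0.004  0.003] shift now [ 0.0011 -0.0004  0.0006] after turn [ 0.0011 -0.0004  0.0006] open 0.286 q [ 0.17  0.79 -0.06  2.15  0.2   0.2   0.14]
```

The shoulder is home: the arm stopped and the force rose to 9 N. I'll ease off, release, and lift straight up.

Request:
servo_tool:
  translation:
    - [0.002, 0, 0]
    - [0, 0, 0]
    - [0, 0, 0]
    - [0, 0, 0]
    - [0, 0, 0]
  turn:
    - [0, 0, 0]
    - [0, 0, 0]
    - [0, 0, 0]
    - [0, 0, 0]
    - [0, 0, 0]
  grip: 0.55

```text
clock: 22.58
tool_pos: [0.4575, -0.1097, 0.0774]
eef_rot: [0.635, 0.772, 0.001, 0.001]
contact_force: [0.1, 0.2, 0.2]
opening: 0.551
finger_force: 0.0
```

Request:
servo_tool:
  translation:
    - [0, 0, -0.02]
    - [0, 0, -0.04]
    - [0, 0, -0.05]
    - [0, 0, -0.05]
    - [0.05, 0, 0]
    - [0.06, 0, 0]
    - [0.06, 0, 0]
    - [0.06, 0, 0]
    - [0, 0, 0]
    - [0, 0, 0]
  turn:
    - [0, 0, 0]
    - [0, 0, 0]
    - [0, 0, 0]
    - [0, 0, 0]
    - [0, 0, 0]
    - [0, 0, 0]
    - [0, 0, 0]
    - [0, 0, 0]
    - [0, 0, 0]
    - [0, 0, 0]

```text
clock: 23.82
tool_pos: [0.4126, 0.1154, 0.2374]
eef_rot: [0.635, 0.772, 0.0, 0.001]
contact_force: [0.2, -0.2, 0.6]
opening: 0.548
finger_force: 0.0
```

```bash
python3 - <<'E'
from h import *
go(.45,.1,.2,11.1)
s=snap('scene');t=snap('top')
cv2.imwrite('pics/c5.png',np.hstack([cv2.resize(s['img'][195:275,310:400],(450,400),interpolation=2),cv2.resize(t['img'][160:240,305:375],(350,400),interpolation=2)])[:,:,::-1])
E
```

```text
t 23.82 pos [0.4126 0.1154 0.2374] F [ 0.2 -0.2  0.6] turn [0.002 0.001 0.   ] shift now [-0.0223  0.0336  0.0375] after turn [-0.0223  0.0337  0.0374] open 0.548 q [-0.29  0.45 -0.13  2.13  0.11  0.57 -0.3 ]
```

View pics/c5.png

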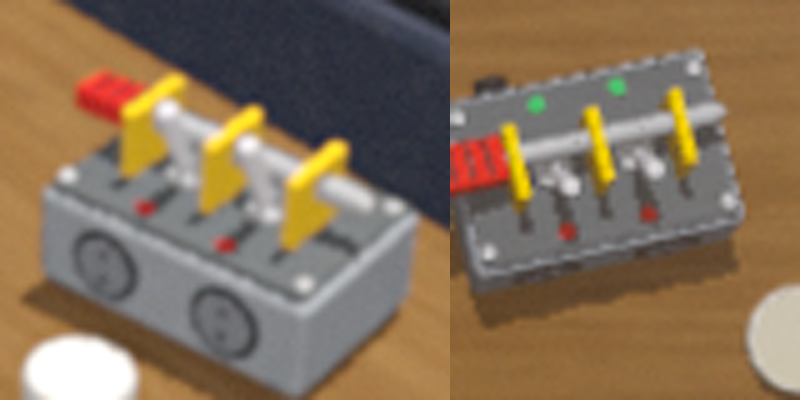

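The left half shows the red grip against the outer ear at about (140,105) and the tip out past the last ear at (370,203). The right half shows both bats toward the red dots. One numeric check that the pin is home before handing in.

```bash
python3 - <<'E'
from h import *
for n in('scene','top'):
    s=load(n);P=cloud(s);hsv=cv2.cvtColor(s['img'],cv2.COLOR_RGB2HSV)
    d=P[...,:2]-BC;c,si=np.cos(BY),np.sin(BY);x=c*d[...,0]+si*d[...,1];y=-si*d[...,0]+c*d[...,1];z=P[...,2]
    m=(abs(x-.006)<.012)&(y<-.05)&(y>-.1)&(z>.074)&(z<.1);g=(abs(x-.006)<.02)&(y>.03)&(y<.12)&(z>.07)&(z<.1)&((hsv[...,0]<8)|(hsv[...,0]>172))&(hsv[...,1]>150)
    print(n,'tip y',y[m].min() if m.any() else None,'red y',y[g].min() if g.any() else '',y[g].max() if g.any() else '')
E
```

```text
scene tip y -0.0733583931169412 red y 0.05931405730385984 0.08763545897782235
top tip y -0.071507144507008 red y 0.05017566309748824 0.08781030392224697
```

Tip at -72 mm and grip end at +88 mm, exactly the values expected with the pin fully home.

```bash
python3 -c "
from plant import r
print(r.finish_job())"
```

```text
the job is handed in; nothing more can be done
None
```

Both toggles are off and the lockout pin is through all three ears, with its red grip against the outer ear; I handed the job in at about 24 s and never went near the skull, petri dish, jar or hand lens.

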